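# Close up the vial case for the ward

## Robot

A 6-joint arm with a two-finger parallel gripper is mounted at the origin on a cart in front of the work surface, level with it; the furniture and walls round the work are solid. World frame = base frame: x ahead of the robot, y to its left, z up, the work surface at z = 0. Lengths are in mm, angles in rad, forces in N, time in s.
With the tool pointing down it reaches from about 275 to 825 mm from the base axis. Payload 5.2 kg.
Tool frame: the origin (TCP) lies at the very end of the fingers, on their centre line; the grasp point (between the pads) lies 19 mm behind it; z points along the fingers, y is the direction in which the jaws open and shut (so a half turn about z gives the same grasp; the last joint's range is limited). The gripper opens to 93 mm and grips with 3 to 60 N. Pads are 15 mm wide; open, the fingers measure 128 mm over their backs; the gripper's body (75 mm by 188 mm) begins 65 mm behind the grasp point.
Start: joints at [1.001, 0.259, 1.535, -0, 1.348, -0.203], TCP at [197.225, 513.427, 218.653] pointing down, gripper open.
Joint ranges: [-3.14, 3.14], [-0.91, 2.08], [0.19, 2.58], [-1.22, 4.36], [0.22, 2.71], [-3.12, 3.12]. Speed limits (rad/s): [2.57, 2.57, 3.14, 3.14, 3.14, 3.14].

## Interface

Orientations are given as [roll, pitch, yaw] about the fixed x, y, z axes, in that order (R = Rz(yaw) Ry(pitch) Rx(roll)).
In Python, from bench import robot gives the robot as it stands. The module is installed in compiled form; this text tells all that it offers. Calls block until the motion is done:
- robot.move_ptp(position, orientation): joint-space move of the TCP to a pose.
- robot.move_linear(position, ori=None, speed=150, f_stop=None): straight line of the TCP; ori=None keeps the orientation; speed is the mean speed in mm/s. With f_stop (N) it stops when the force on the tool has changed by that much, and returns True; else False.
- robot.move_j(angles): joint-space move.
- robot.move_gripper(opening): opening from 0.0 (shut) to 1.0 (fully open); the grip force is fixed at half the most; returns when the fingers have stopped.
- robot.sleep(seconds).
- robot.inverse_kinematics(position, orientation): joint angles nearest the present ones, or None.
- robot.get_image(name): name is "scene" or "top" or "wrist"; returns a dict with "img" (480x640x3 uint8, blue, green, red), "fovy" (degrees; the focal length in pixels is half the picture's height over the tangent of half this angle, whatever the lens; pixels are square), "cx", "cy" (the principal point, pixels), "eye" and "orientation" of the camera in the world. Camera axes: x right, y down, z forward; pixel columns grow to the right and rows downward; lengths in mm; the calibration is good to about 2 mm. The wrist camera is an equidistant fisheye: a pixel r from the principal point sees the ray r / f radians off the axis. A picture is of the moment at which its call begins. There is no depth.
A pose or a line that the arm cannot do raises robot.MotionError and nothing moves.
- robot.hand_in(): hands the job in, once; it reports no verdict.
Readings, each from a call of its own:
- robot.current_t(): time.
- robot.current_qpos(): joint angles.
- robot.current_joint_vel(): joint speeds.
- robot.current_joint_efforts(): joint torques, N m.
- robot.current_tcp_pos(): TCP position.
- robot.current_eef_rot(): TCP orientation.
- robot.current_contact_force(): force on the tool from outside, world axes, zero at the start.
- robot.current_ft_torque(): the same for the moment, N m.
- robot.current_gripper_width(): opening from 0.0 (shut) to 1.0 (fully open).
Only numpy, scipy, OpenCV 4.12 (cv2) and the standard library are available. Lean on these libraries where they do the work, as an engineer would, in place of code of your own. Each camera call takes 0.05 s, during which the arm holds its last target.

## Task

Close the open dark grey vial case for its trip to the ward: with the fingertips, fold the upright metal leaf down flat over the four vials so that they stay in their pockets, then swing the lid shut over it until it is fully home on the rim, and last push the clasp at the front down flush against the case. Pick nothing up, leave the vials and the blister strip in their places and do not disturb the things standing beside the case.

Things in the scene. Friction and masses are not known exactly. Their poses are not given: they have to be found in the camera images.
- case: Open dark grey tub, fixed, sizes in mm: 116 deep (x), 172 wide (y), rim at z = 86, walls 4. Origin: centre of its underside, on the bench; x from its front (clasp, robot side) to its back (lid hinge), y to its left end (leaf hinge), z up. Left: four vials in a foam block, tops at z = 63 to 69. Right: narrow bay with a blister strip. Between them a divider (y = -24, top z = 71.5), on which the leaf rests
- leaf (a joint): Metal leaf 100 x 100 x 3 mm with a finger tab 30 wide, 9 long on its free edge; hinge line along case x at y = 80, z = 73.5 of the case. Rad: 0 = flat over the vials (top face z = 75), 1.57 = upright, more = leaning out to the left; starts at 1.4 to 1.75. Stays where left; 1 N at its free edge moves it. Standing up it blocks the lid
- leaf_hinge (a point): middle of the leaf's hinge line; its axes lie along the leaf (-y from the hinge to the free edge, z out of the face that is on top when it is down)
- leaf_edge (a point): middle of the leaf's free edge (beside the tab's root), on the face that is on top when the leaf is down; 102.5 from the hinge line
- lid (a joint): Dark grey lid, shell 118 deep, 174 wide, 15.5 mm high; hinge line along case y at x = 60, z = 87 of the case. Rad: 0 = fully shut on the rim (top face z = 102.5), 1.57 = upright, more = leaning back; starts at 1.75 to 1.95. A stiff hinge holds it where it is left: it does not fall and must be pushed all the way, about 3 N at its front edge
- lid_hinge (a point): middle of the lid's hinge line; its axes lie along the lid (-x from the hinge to the front edge, z out of its outer face)
- lid_edge (a point): middle of the lid's front edge on its outer face; 119 from the hinge line and 15.5 from the hinge plane
- clasp (a joint): Metal clasp plate 40 wide, 36 long, 3 mm thick, a lip turned 4 outward along its free end; hinged on the middle of the lid's front edge. Rad: 0 = folded down against the case front (lid shut), 1.57 = straight out in line with the lid, more = higher; starts at 1.3 to 1.75. Stays where left; about 1 N at its end moves it
- clasp_hinge (a point): middle of the clasp's hinge line (along the case's y); with the lid shut at x = -62, z = 95 in the case frame
- clasp_end (a point): middle of the clasp's free end on its outer face; 36 from its hinge line, outer face 2 from the hinge plane
- vial_1_mid (a point): white vial, 39 wide, 56 tall, loose in one of the four foam pockets; point half-way up. Not to be handled
- vial_6_mid (a point): white vial, 39 wide, 58 tall, loose in one of the four foam pockets; point half-way up. Not to be handled
- vial_2_mid (a point): white vial, 39 wide, 60 tall, loose in one of the four foam pockets; point half-way up. Not to be handled
- vial_3_mid (a point): white vial, 39 wide, 62 tall, loose in one of the four foam pockets; point half-way up. Not to be handled
- bottle_2_mid (a point): small white bottle with cap, 38 wide, 68 tall, loose beside the case; point half-way up (34 above the bench). Not to be handled
- cups_1_mid (a point): stack of clear dose cups, 46 wide, 50 tall, loose beside the case; point half-way up (25 above the bench). Not to be handled
- tape_roll_mid (a point): roll of tape lying flat, 53 across, 18 tall, loose beside the case; point half-way up (9 above the bench). Not to be handled
- blister_2: blister strip 38 (x) by 90 (y) by 5, loose on the floor of the case's right bay (floor 7 above the bench); origin at the centre of its underside. Not to be handled

How it is judged:
By the outcome, as a careful person would: the job done as asked, in the order asked, and still so for the second after the job is handed in, with the robot touching nothing.
It also fails if it takes over 61 s, if anything falls off the work surface, if the arm or the gripper's body presses on something with over 40 N, if the wrist force passes 120 N, or if a joint passes its speed limit or range.

## Working session

There is one attempt and no reset: what is moved stays moved. The work goes in short steps, each a Python script; the robot and the scene stay as the last script left them, time stands still between calls to the robot, and variables do not carry over. Pictures are saved under pics/ and viewed, and the job is handed in when it is done.

```bash
mkdir -p pics; ls; python3 - <<'E'
from bench import robot
import cv2
for n in ["scene","top","wrist"]:
    d=robot.get_image(n); cv2.imwrite(f"pics/{n}0.png",d["img"])
    print(n,d["fovy"],d["cx"],d["cy"],d["eye"],d["orientation"])
print(robot.current_t())
E
```

```text
pics
scene 48.691878301269604 318.29230160366916 241.29326427702154 [ -93.1415684  -339.22138446  626.00972636] [-2.22259028  0.01190388 -1.14484873]
top 56.243100285483834 324.0247867440196 236.18381494675035 [361.49421032 -26.80916114 928.07114571] [-2.93125326e+00  1.83531114e-04 -1.65158715e+00]
wrist 65.70646984690485 328.70775899910745 238.44984592949646 [123.58102095 542.22858379 384.64023892] [2.85851473e+00 1.80558397e-03 1.20438304e+00]
0.15
```

View pics/scene0.png

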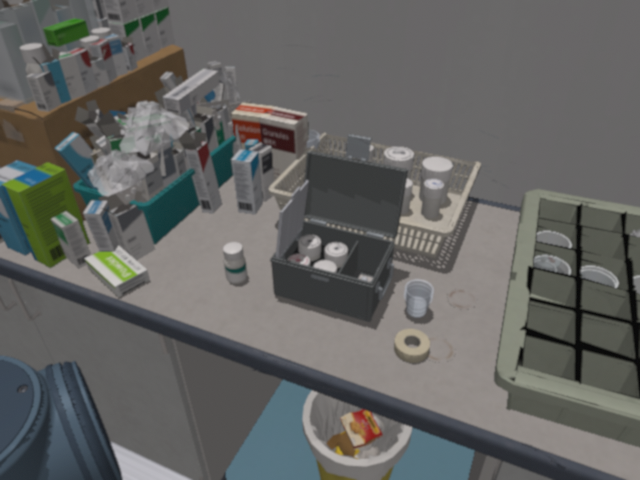

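View pics/top0.png

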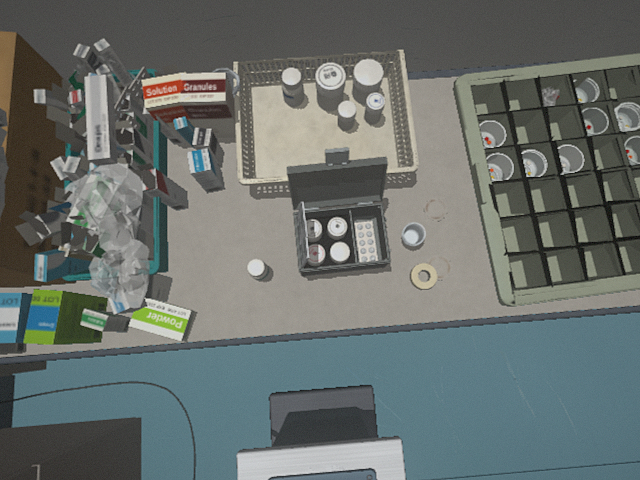

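View pics/wrist0.png

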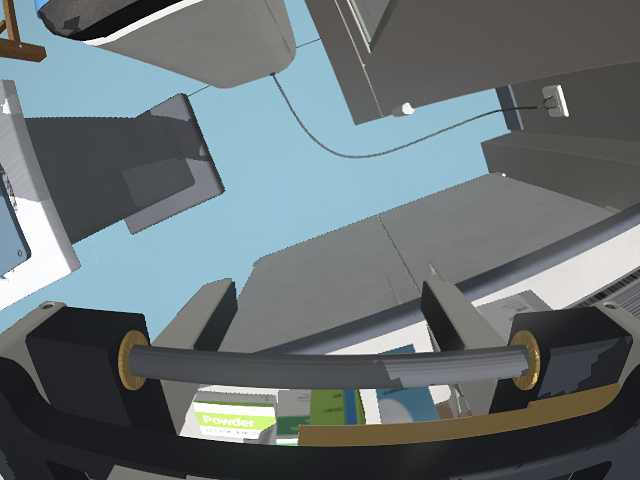

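The case is at about (345,240) in the top view and (330,260) in the scene view. The lid stands up at the back, the leaf stands at the left end, the bottle is to the left, and the cups and tape are to the right. I'll zoom in next.

```bash
cat > h.py <<'E'
import numpy as np, cv2
from scipy.spatial.transform import Rotation as Ro
CAM={"scene":(48.691878301269604,318.29230160366916,241.29326427702154,[-93.1415684,-339.22138446,626.00972636],[-2.22259028,0.01190388,-1.14484873]),
"top":(56.243100285483834,324.0247867440196,236.18381494675035,[361.49421032,-26.80916114,928.07114571],[-2.93125326e+00,1.83531114e-04,-1.65158715e+00])}
def par(n):
    fv,cx,cy,e,o=CAM[n]; return 240/np.tan(np.radians(fv)/2),cx,cy,np.array(e),Ro.from_euler('xyz',o).as_matrix()
def ray(n,u,v):
    f,cx,cy,e,R=par(n); d=R@np.array([(u-cx)/f,(v-cy)/f,1]); return e,d/np.linalg.norm(d)
def onz(n,u,v,z):
    e,d=ray(n,u,v); return e+d*(z-e[2])/d[2]
def tri(p1,p2):
    (a,d),(b,g)=ray("scene",*p1),ray("top",*p2)
    s=np.linalg.lstsq(np.c_[d,-g],b-a,rcond=None)[0]; P=a+d*s[0];Q=b+g*s[1]; return (P+Q)/2,np.linalg.norm(P-Q)
def proj(n,p):
    f,cx,cy,e,R=par(n); c=R.T@(np.array(p)-e); return np.array([cx+f*c[0]/c[2],cy+f*c[1]/c[2]])
def case2w(p,o,yaw):
    return Ro.from_euler('z',yaw).apply(np.array(p,float))+np.array([o[0],o[1],0])
E
python3 - <<'E'
import cv2
for n,(x,y,w,h) in {"top":(230,140,220,160),"scene":(215,130,220,240)}.items():
    im=cv2.imread(f"pics/{n}0.png")[y:y+h,x:x+w]
    k=min(800//w,600//h) if n=="top" else 2.5
    cv2.imwrite(f"pics/{n}z.png",cv2.convertScaleAbs(cv2.resize(im,None,fx=k,fy=k,interpolation=cv2.INTER_CUBIC),alpha=1.7))
    print(k)
E
```

```text
3
2.5
```

View pics/topz.png

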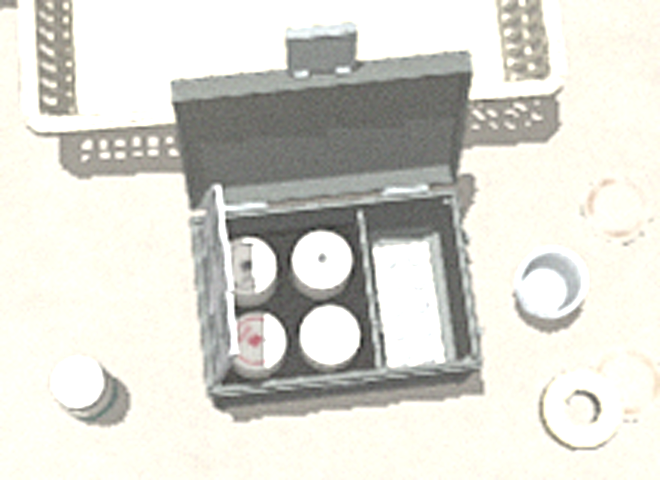

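View pics/scenez.png

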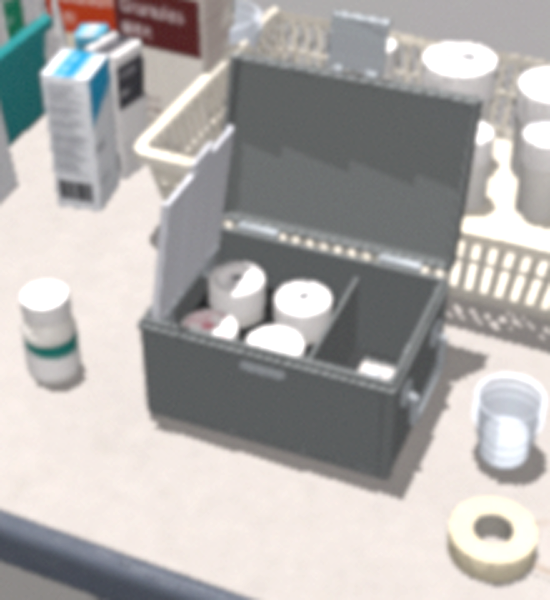

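```bash
python3 - <<'E'
from h import *
np.set_printoptions(precision=1,suppress=True)
T=lambda u,v:(u/3+230,v/3+140)
S=lambda u,v:(u/2.5+215,v/2.5+130)
c=[T(212,393),T(480,365),T(455,197),T(192,212)]
P=np.array([onz("top",*q,86) for q in c]);print("rim top FL FR BR BL\n",P)
print([np.linalg.norm(P[i]-P[(i+1)%4]) for i in range(4)])
fl=tri(S(143,323),c[0]);fr=tri(S(397,390),c[1]);print("tri",fl,fr)
print("centre",P.mean(0)); 
d=P[0]-P[1]; print("yaw",np.arctan2(-d[0],d[1])); d=P[3]-P[2];print("yaw back",np.arctan2(-d[0],d[1]))
lb=tri(S(232,128),T(218,188)); lf=tri(S(166,205),T(236,352)); print("leaf back,front",lb,lf)
l1=tri(S(229,60),T(174,85)); l2=tri(S(480,100),T(470,56)); print("lid TL,TR",l1,l2)
k1=tri(S(333,12),T(288,30)); k2=tri(S(391,20),T(354,25)); print("clasp end L,R",k1,k2)
print("bottle top",onz("top",*T(79,382),68),"cup",onz("top",*T(550,280),50),"tape",onz("top",*T(582,408),18))
E
```

```text
rim top FL FR BR BL
 [[ 477.3    8.2   86. ]
 [ 481.4 -161.8   86. ]
 [ 592.2 -157.8   86. ]
 [ 595.9   12.8   86. ]]
[np.float64(169.97292352767093), np.float64(110.82003379661617), np.float64(170.71988388460983), np.float64(118.64941690866272)]
tri (array([477.5,   8.3,  84.5]), np.float64(0.25084293327777224)) (array([ 482. , -162.6,   84.5]), np.float64(1.4286047605986516))
centre [536.7 -74.6  86. ]
yaw 0.024010975704721084
yaw back -0.02182577854367651
leaf back,front (array([584.1,  -7.3, 175.4]), np.float64(0.2961513794712947)) (array([486.7, -10. , 175.8]), np.float64(1.7221778780643493))
lid TL,TR (array([639.8,  16.5, 194.1]), np.float64(8.317877596130288)) (array([ 643.5, -156.9,  199.3]), np.float64(2.1013614321033445))
clasp end L,R (array([651.3, -52. , 237.5]), np.float64(3.4047555848177087)) (array([652.1, -89.9, 238.2]), np.float64(0.549608617514448))
bottle top [493.8  93.7  68. ] cup [ 539.7 -220.5   50. ] tape [ 456.2 -238.3   18. ]
```

```bash
python3 - <<'E'
from h import *
from bench import robot
np.set_printoptions(precision=2,suppress=True)
print(robot.current_eef_rot(),robot.current_contact_force(),robot.current_gripper_width())
o=robot.current_eef_rot(); e=np.array([123.58,542.23,384.64])-np.array([197.225,513.427,218.653])
print("cam in tool",Ro.from_euler('xyz',o).inv().apply(e))
for p in [(540,60,200),(537,-70,85),(660,-120,170),(660,-120,260),(500,-75,110),(465,-75,67)]:
  for y in (.025,.025+np.pi,.025-np.pi):
    q=robot.inverse_kinematics(list(p),[np.pi,0,y]); print(p,round(y,2),q if q is None else np.array(q))
print("basket corner",tri((455,250),(411,180)), "bottle top small",tri((434,184),(346,105)), "big", tri((436,162),(368,66)))
E
```

```text
[-3.14 -0.    2.77] [ 0.15  0.36 -0.14] 0.9999374318384289
cam in tool [  79.12    0.26 -165.97]
(540, 60, 200) 0.03 [-0.09  0.26  1.58 -0.    1.3   1.45]
(540, 60, 200) 3.17 [-0.09  0.26  1.58  0.    1.3  -1.69]
(540, 60, 200) -3.12 [-0.09  0.26  1.58  0.    1.3  -1.69]
(537, -70, 85) 0.03 [-0.34  0.37  1.73 -0.    1.04  1.21]
(537, -70, 85) 3.17 [-0.34  0.37  1.73  0.    1.04 -1.93]
(537, -70, 85) -3.12 [-0.34  0.37  1.73  0.    1.04 -1.93]
(660, -120, 170) 0.03 [-0.35  0.51  1.29 -0.    1.35  1.2 ]
(660, -120, 170) 3.17 [-0.35  0.51  1.29  0.    1.35 -1.94]
(660, -120, 170) -3.12 [-0.35  0.51  1.29  0.    1.35 -1.94]
(660, -120, 260) 0.03 [-0.35  0.46  1.14 -0.    1.54  1.2 ]
(660, -120, 260) 3.17 [-0.35  0.46  1.14  0.    1.54 -1.94]
(660, -120, 260) -3.12 [-0.35  0.46  1.14  0.    1.54 -1.94]
(500, -75, 110) 0.03 [-0.37  0.28  1.79 -0.    1.07  1.18]
(500, -75, 110) 3.17 [-0.37  0.28  1.79  0.    1.07 -1.97]
(500, -75, 110) -3.12 [-0.37  0.28  1.79  0.    1.07 -1.97]
(465, -75, 67) 0.03 [-0.4   0.28  1.92 -0.    0.94  1.15]
(465, -75, 67) 3.17 [-0.4   0.28  1.92  0.    0.94 -1.99]
(465, -75, 67) -3.12 [-0.4   0.28  1.92  0.    0.94 -1.99]
basket corner (array([ 657.1 , -240.46,   48.59]), np.float64(22.50541085439687)) bottle top small (array([ 841.95, -137.58,   51.49]), np.float64(56.05485988635892)) big (array([ 890.  , -157.42,   90.2 ]), np.float64(8.316580182072613))
```

```bash
cat >> h.py <<'E'
O=(537.2,-75.2); YAW=0.026; ORI=[np.pi,0,YAW+np.pi]
def W(x,y,z): return list(case2w([x,y,z],O,YAW))
E
python3 - <<'E'
from h import *
from bench import robot
np.set_printoptions(precision=1,suppress=True)
robot.move_gripper(0.0)
print("w",robot.current_gripper_width(),robot.current_t())
robot.move_ptp(W(0,112,260),ORI)
d=robot.get_image("wrist");cv2.imwrite("pics/w1.png",d["img"])
d=robot.get_image("scene");cv2.imwrite("pics/s1.png",d["img"])
print(robot.current_tcp_pos(),robot.current_t(),robot.current_contact_force())
E
```

```text
w 0.002954449414308078 1.6
[534.2  37.6 260. ] 3.8 [0.3 0.3 1. ]
```

View pics/s1.png

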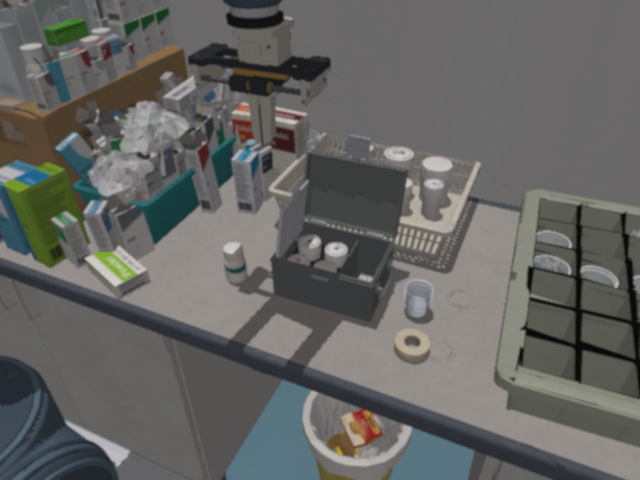

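View pics/w1.png

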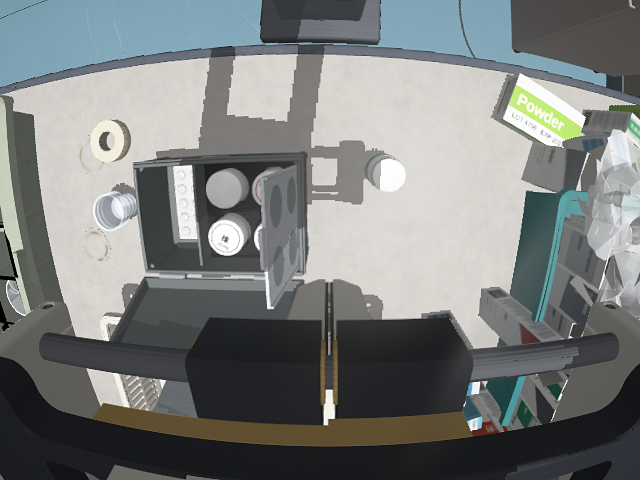

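The hand is clear at the left of the leaf, fingers shut at scene (262,140). The leaf is still upright. Next I'll fold it.

```bash
python3 - <<'E'
from h import *
from bench import robot
np.set_printoptions(precision=1,suppress=True)
def tip(th,r=90,hw=17.5,n=1.5):
    y=80-r*np.cos(th)+n*np.sin(th); z=73.5+r*np.sin(th)+n*np.cos(th); return W(0,y+hw,z)
p=W(0,112,tip(1.55)[2]); print(p,tip(1.55))
robot.move_linear(p,speed=150)
for th in (1.55,1.4,1.2,1.0,.8,.6,.4,.2):
    s=robot.move_linear(tip(th),speed=120,f_stop=25)
    print(th,s,robot.current_tcp_pos(),np.array(robot.current_contact_force()),robot.current_t())
    if s: break
    if th==1.0:
        for n in("scene","top"): cv2.imwrite(f"pics/{n}2.png",robot.get_image(n)["img"])
if not s:
    t=np.array(tip(0.0)); t[2]-=4
    print(robot.move_linear(list(t),speed=40,f_stop=8),robot.current_tcp_pos(),np.array(robot.current_contact_force()),robot.current_t())
for n in("scene","top"): cv2.imwrite(f"pics/{n}3.png",robot.get_image(n)["img"])
E
```

```text
[np.float64(534.2883280742443), np.float64(36.7621461325066), np.float64(163.5117310187467)] [np.float64(534.6749528413407), np.float64(21.89531368164191), np.float64(163.51173101874673)]
1.55 False [535.3  21.3 164.5] [-0.4  0.5 -0.5] 4.8667
1.4 False [535.1   8.2 162.7] [-0.   1.   0.9] 5.125
1.2 False [535.3  -9.  157.8] [ 0.3  0.4 -0.5] 5.425
1.0 False [535.6 -25.  149.8] [-0.5  0.2 -0.1] 5.725
0.8 False [535.9 -39.5 138.6] [-0.2  0.   0. ] 6.125
0.6 False [536.1 -51.1 125.2] [ 0.2 -0.1  0.1] 6.425
0.4 False [536.4 -59.8 109.8] [-0.1  0.6  0.1] 6.725
0.2 False [536.6 -65.3  92.8] [-0.1 -0.2  0.3] 7.025
True [537.3 -67.3  75.1] [-2.2  0.6  8.2] 7.5083
```

View pics/scene3.png

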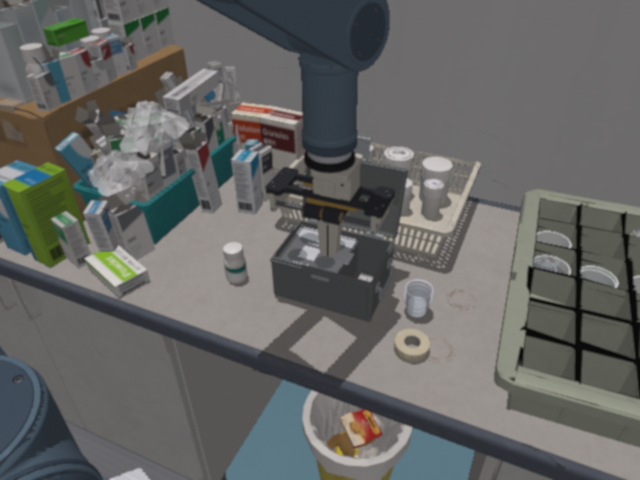

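View pics/scene2.png

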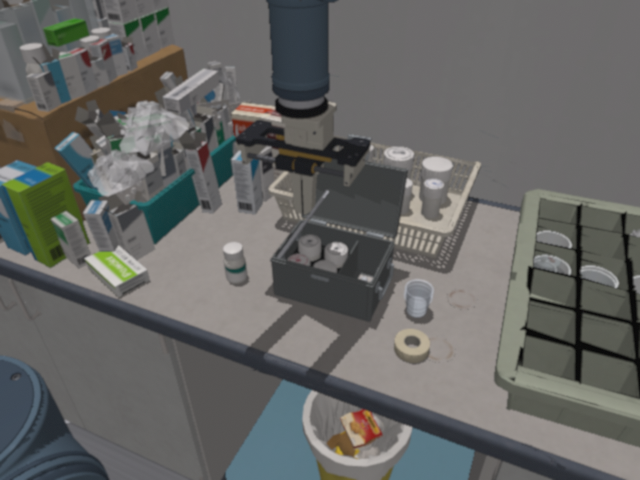

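```bash
python3 - <<'E'
from h import *
from bench import robot
np.set_printoptions(precision=1,suppress=True)
p=robot.current_tcp_pos()
robot.move_linear([p[0],p[1],300],speed=200)
robot.move_linear(W(132,48,300),speed=200)
for n in("scene","top"): cv2.imwrite(f"pics/{n}4.png",cv2.convertScaleAbs(robot.get_image(n)["img"],alpha=1.4))
print(robot.current_tcp_pos(),robot.current_t())
E
```

```text
[667.1 -24.1 300.2] 9.825
```

View pics/scene4.png

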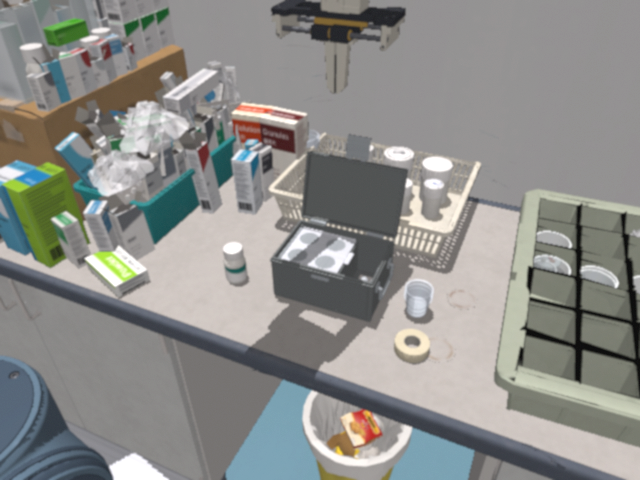

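View pics/top4.png

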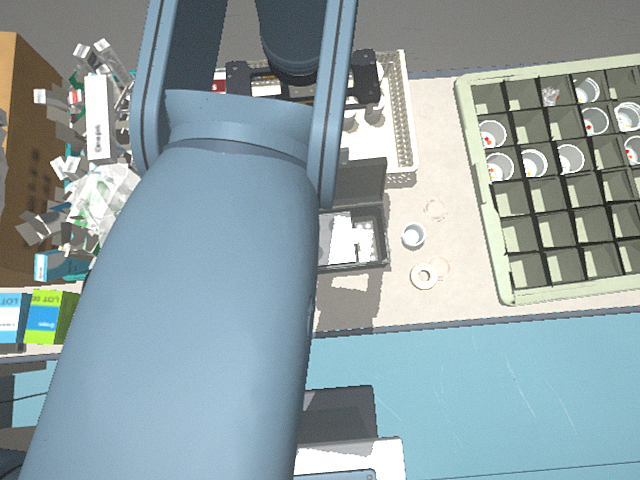

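The leaf lies flat on the divider, seen at scene (320,250). The lid and clasp are where they were. Now I'll go behind the lid and swing it.

```bash
python3 - <<'E'
from h import *
from bench import robot
np.set_printoptions(precision=1,suppress=True)
Y=48
def tip(th,r=100,hw=8,n=15.5):
    x=60-r*np.cos(th)+n*np.sin(th); z=87+r*np.sin(th)+n*np.cos(th); return W(x+hw,Y,z)
print(robot.move_linear(W(132,Y,172),speed=150,f_stop=10))
s=False
for th in (2.0,1.85,1.7,1.5,1.3,1.1,.9,.7,.5,.3,.12):
    s=robot.move_linear(tip(th),speed=90,f_stop=25)
    print(th,s,robot.current_tcp_pos(),np.array(robot.current_contact_force()),robot.current_t())
    if th in(1.5,.7): cv2.imwrite(f"pics/scene5_{th}.png",robot.get_image("scene")["img"])
    if s: break
if not s:
    t=np.array(tip(0.0)); t[2]-=4
    print(robot.move_linear(list(t),speed=40,f_stop=15),robot.current_tcp_pos(),np.array(robot.current_contact_force()),robot.current_t())
for n in("scene","top"): cv2.imwrite(f"pics/{n}6.png",robot.get_image(n)["img"])
E
```

```text
False
2.0 False [660.  -24.1 172.7] [ 0.3 -0.6 -1.2] 11.075
1.85 False [646.5 -24.4 179.7] [-0.5 -0.2  0.5] 11.3917
1.7 False [632.  -24.7 184.4] [ 0.   0.9 -0.1] 11.7083
1.5 False [612.2 -25.2 187.9] [ 0.2 -0.5  0.4] 12.0833
1.3 False [592.  -25.8 187.5] [-0.  -0.3  0.2] 12.5083
1.1 False [572.4 -26.3 183.1] [0.2 0.8 0.2] 12.8833
0.9 False [554.1 -26.8 175. ] [ 0.1 -1.  -0. ] 13.2583
0.7 False [537.5 -27.2 163.3] [-0.3 -0.4  0.2] 13.6333
0.5 False [523.6 -27.6 148.6] [0.2 0.1 0.4] 14.0583
0.3 False [512.9 -27.8 131.3] [-0.3 -0.1 -0.8] 14.4333
0.12 False [506.5 -28.  114.4] [ 0.9 -0.9  0.3] 14.7833
True [505.4 -28.3 102.6] [-2.2  0.6  9.6] 15.1583
```

View pics/scene6.png

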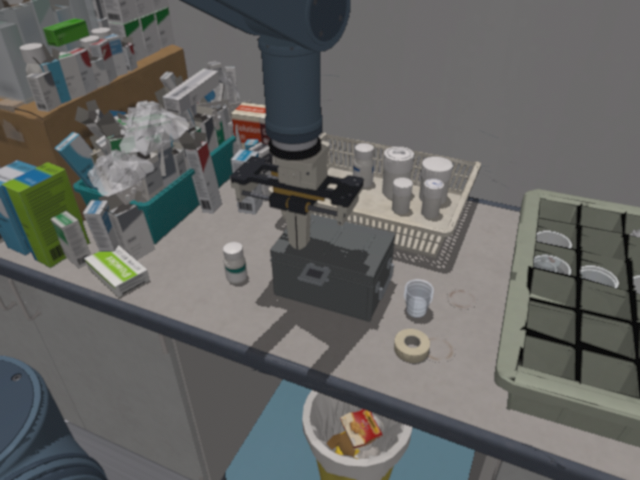

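View pics/scene5_0.7.png

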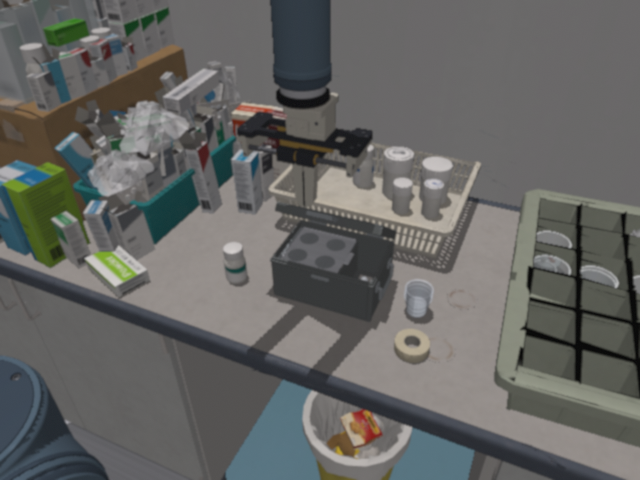

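The lid is down, with the tip stopped at z 102.6. The clasp sticks out at about (315,272). I'll press again at the centre front and then look.

```bash
python3 - <<'E'
from h import *
from bench import robot
np.set_printoptions(precision=1,suppress=True)
p=robot.current_tcp_pos()
robot.move_linear([p[0],p[1],130],speed=150)
robot.move_linear(W(-42,0,125),speed=150)
print(robot.move_linear(W(-42,0,98),speed=40,f_stop=22),robot.current_tcp_pos(),np.array(robot.current_contact_force()))
robot.move_linear(W(-42,0,170),speed=150)
robot.move_linear(W(-130,0,190),speed=200)
print(robot.current_tcp_pos(),robot.current_t())
for n in("scene","top","wrist"):
    d=robot.get_image(n); im=d["img"]
    cv2.imwrite(f"pics/{n}7.png",im)
    if n=="scene": cv2.imwrite("pics/scene7z.png",cv2.convertScaleAbs(cv2.resize(im[200:340,240:440],None,fx=4,fy=4,interpolation=cv2.INTER_CUBIC),alpha=1.7))
E
```

```text
True [495.1 -75.9 102.6] [-2.6  0.2 10.5]
[407.8 -78.8 189.8] 17.8583
```

View pics/scene7z.png

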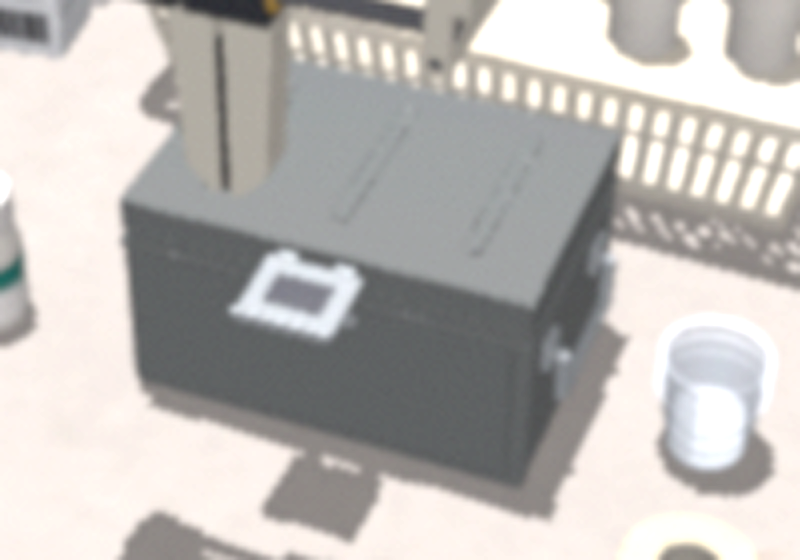

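View pics/wrist7.png

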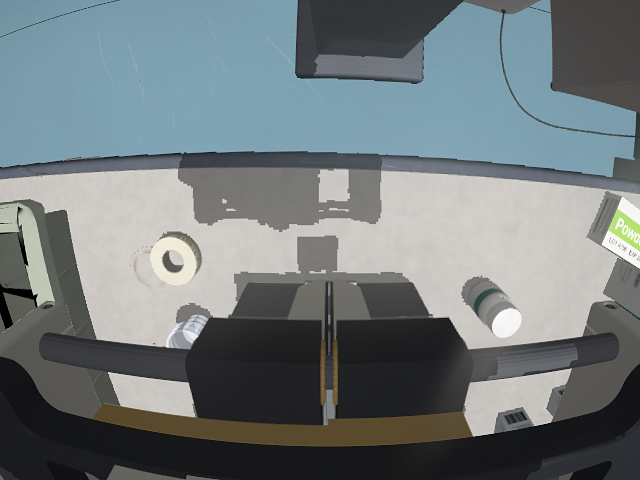

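The lid is shut evenly. The metal clasp, a frame with a window at zoom (300,292), points forward, and I'll fold it down next.

```bash
python3 - <<'E'
from h import *
from bench import robot
np.set_printoptions(precision=1,suppress=True)
def tip(f,s=27,hw=8,n=2):
    x=-62-s*np.sin(f)-n*np.cos(f); z=95-s*np.cos(f)+n*np.sin(f); return W(x-hw,0,z)
robot.move_linear(W(-97,0,150),speed=150)
s=False
for f in (1.9,1.6,1.35,1.1,.85,.6,.4,.2):
    s=robot.move_linear(tip(f),speed=60,f_stop=18)
    print(f,s,robot.current_tcp_pos(),np.array(robot.current_contact_force()),robot.current_t())
    if s: break
if not s:
    t=tip(0); e=W(-66,0,t[2])
    print(robot.move_linear(e,speed=25,f_stop=12),robot.current_tcp_pos(),np.array(robot.current_contact_force()),robot.current_t())
for n in("scene","top"): 
    im=robot.get_image(n)["img"]; cv2.imwrite(f"pics/{n}8.png",im)
    if n=="scene": cv2.imwrite("pics/scene8z.png",cv2.convertScaleAbs(cv2.resize(im[200:340,240:440],None,fx=4,fy=4,interpolation=cv2.INTER_CUBIC),alpha=1.7))
E
```

```text
1.9 False [442.5 -77.8 105.7] [ 0.4 -0.   0.7] 19.3917
1.6 False [439.9 -77.6  97.5] [ 0.1  0.7 -0.8] 19.675
1.35 False [440.2 -77.6  90.7] [ 0.5  0.9 -0.3] 19.9417
1.1 False [442.1 -77.6  84.1] [-0.1  0.2  0.3] 20.2083
0.85 False [445.6 -77.5  78.3] [ 0.4 -0.   0.1] 20.475
0.6 False [450.5 -77.4  73.6] [-0.1  0.4  0.4] 20.7417
0.4 False [455.1 -77.3  70.8] [ 0.3 -0.7  0.9] 20.9917
0.2 False [460.3 -77.3  68.9] [ 0.4 -0.   0.3] 21.2417
True [465.3 -76.6  67.5] [-1.   0.  -0.6] 21.6167
```

View pics/scene8z.png

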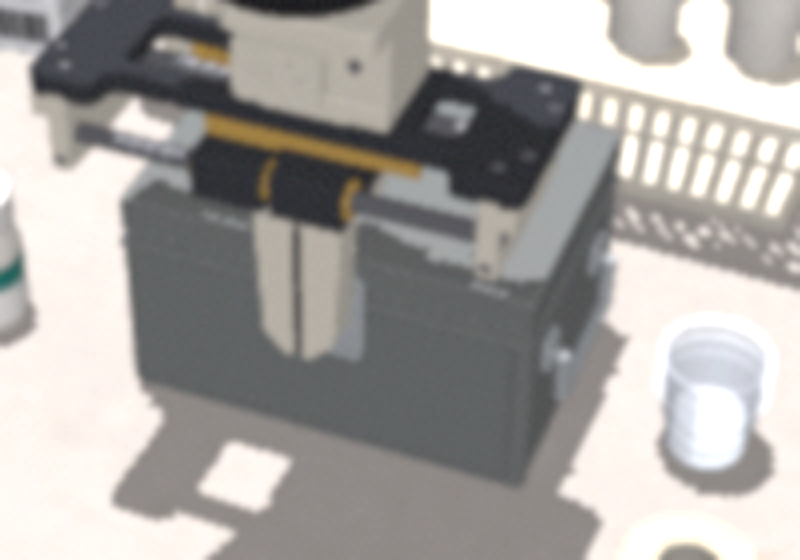

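```bash
python3 - <<'E'
from h import *
from bench import robot
np.set_printoptions(precision=1,suppress=True)
p=robot.current_tcp_pos()
print(robot.move_linear(W(-66,0,67.5),speed=20,f_stop=20),robot.current_tcp_pos(),np.array(robot.current_contact_force()))
robot.move_linear(W(-100,0,68),speed=80)
robot.move_linear(W(-110,0,260),speed=200)
robot.move_ptp([300,330,280],[np.pi,0,2.77])
print(robot.current_tcp_pos(),robot.current_t())
for n,(x,y,w,h) in {"scene":(220,195,230,170),"top":(230,140,220,160)}.items():
    im=robot.get_image(n)["img"]; cv2.imwrite(f"pics/{n}9.png",im)
    cv2.imwrite(f"pics/{n}9z.png",cv2.convertScaleAbs(cv2.resize(im[y:y+h,x:x+w],None,fx=3.4,fy=3.4,interpolation=cv2.INTER_CUBIC),alpha=1.7))
E
```

```text
True [465.1 -76.1  66.6] [ 0.1 -0.1 -0.5]
[300.4 329.5 279.7] 25.2
```

View pics/scene9z.png

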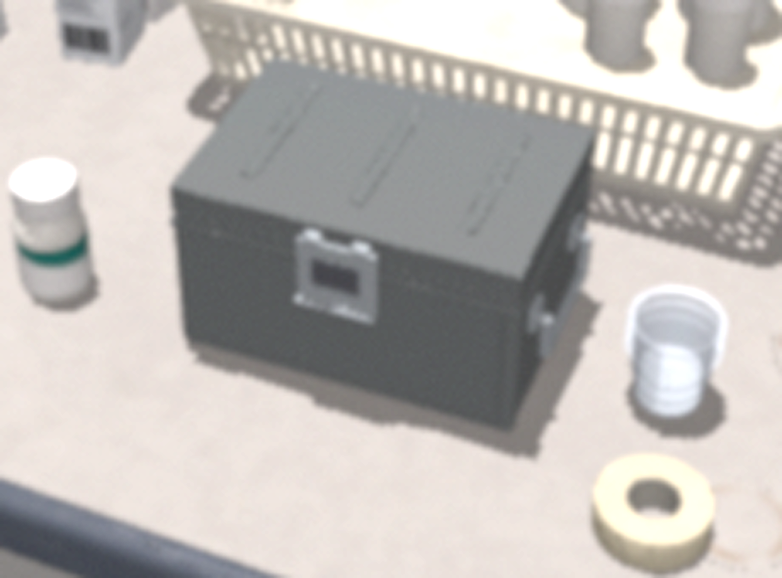

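View pics/top9z.png

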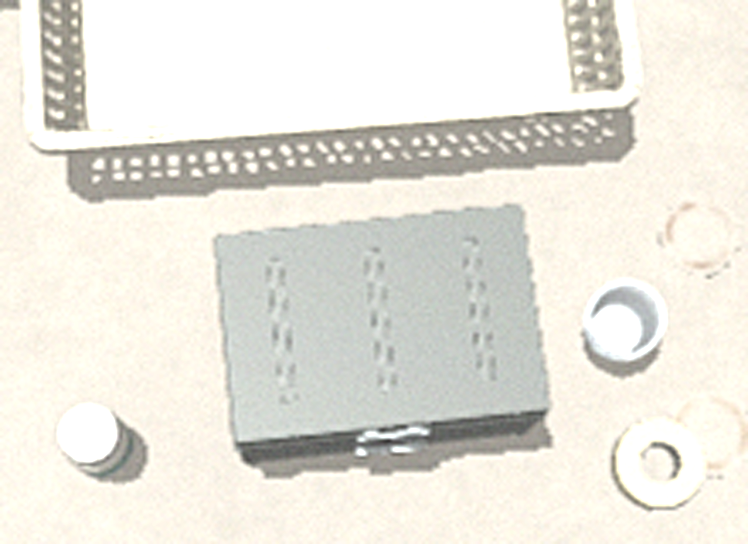

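```bash
python3 - <<'E'
from h import *
from bench import robot
z=lambda p:(p-np.array([220,195]))*3.4
t=lambda p:(p-np.array([230,140]))*3.4
for c in [(-66,20,59),(-66,-20,59),(-62,0,95)]: print(c,z(proj("scene",W(*c))),t(proj("top",W(*c))))
for c in [(-59,87,102.5),(-59,-87,102.5),(59,-87,102.5),(59,87,102.5)]: print("lid",z(proj("scene",W(*c))),t(proj("top",W(*c))))
for a in (0,.15,.3): print("clasp",a,z(proj("scene",W(-62-36*np.sin(a)-2*np.cos(a),0,95-36*np.cos(a)))),t(proj("top",W(-62-36*np.sin(a)-4*np.cos(a),0,95-36*np.cos(a)))))
E
```

```text
(-66, 20, 59) [297.16237325 304.0883726 ] [357.03812476 454.02161755]
(-66, -20, 59) [376.4155313  326.03093398] [426.47855146 446.60683539]
(-62, 0, 95) [339.02638139 250.71098947] [393.94120391 434.61052855]
lid [170.16472185 189.36739326] [235.10235718 444.1646066 ]
lid [524.60378047 281.95840174] [552.06817181 410.42461617]
lid [600.47417713 133.09370157] [523.08179679 204.07731041]
lid [274.32020972  57.86012554] [215.06731655 235.9236282 ]
clasp 0 [338.15758196 312.28887271] [391.7758862 450.3123527]
clasp 0.15 [333.66752871 318.86470509] [392.89556032 459.45939545]
clasp 0.3 [329.2493091  324.00007161] [394.04270994 468.10741099]
```

```bash
python3 -c "
from bench import robot
print(robot.hand_in(),robot.current_t())"
```

```text
the job is handed in; nothing more can be done
the job is handed in; nothing more can be done
```

The case is closed and the job handed in, with the last clock reading at 25.2 s of the 61 s allowed. With shut fingertips I folded the leaf down flat, swung the lid shut from behind, and folded the clasp down against the case front.

- **Leaf:** the fingertip stopped at z 75.1, and the flat top face should be at 75. The picture taken before the lid closed showed the leaf flat on the divider.
- **Lid:** the fingertip stopped at z 102.6 at the left and again at the centre front, and fully shut is 102.5. In the final pictures the lid's corners were within about 2 mm of where a shut lid should be.
- **Clasp:** the fingertip stopped about where a flush plate would stop it. In the last pictures its free end was within about 2 mm of the flush position.
- **Things beside the case:** the bottle, cups and tape look undisturbed.
- **Not re-checked:** I could not look at the vials and blister strip again once the lid was shut. They were not touched on purpose.

No check failed or disagreed.

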